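# Bed a coil tray in its cassette and close the lid

## Robot

A 6-joint arm with a two-finger parallel gripper is mounted at the origin on the work surface. World frame = base frame: x ahead of the robot, y to its left, z up, the work surface at z = 0. Lengths are in m, angles in rad, forces in N, time in s.
With the tool pointing down it reaches from about 0.25 to 0.775 m from the base axis. Payload 4 kg.
Tool frame: the origin (TCP) lies between the finger pads; the fingertips stand 25 mm ahead of it and the grasp point (between the pads) lies 6 mm ahead of it (robot.tip_reach is the z of the fingertips in the tool frame, in m); z points along the fingers, y is the line along which they close (so a half turn about z gives the same grasp; the last joint's range is limited). The gripper opens to 94 mm and grips with 3 to 60 N. Pads are 16 mm wide; open, the fingers measure 119 mm over their backs; the gripper's body (75 mm by 177 mm) begins 78 mm behind the grasp point.
Start: joints at [-1.277, 0.087, 1.371, -0, 1.684, -0.103], TCP at [0.213, -0.507, 0.231] pointing down, gripper open.
Joint ranges: [-3.1, 3.1], [-0.76, 2.03], [0.27, 2.55], [-1.08, 4.22], [0.17, 2.65], [-2.57, 2.57]. Speed limits (rad/s): [2.79, 2.79, 3.14, 3.14, 3.14, 3.14].

## Interface

Orientations are given as [roll, pitch, yaw] about the fixed x, y, z axes, in that order (R = Rz(yaw) Ry(pitch) Rx(roll)).
In Python, from bench import robot gives the robot as it stands. The module is installed in compiled form; this text tells all that it offers.
- The arm moves only by the shell command python3 -m handwheel 'ROWS'. ROWS is JSON, a list of rows, each a list of 3 entries, a list of its own where there are three numbers: the turn, a rotation vector about the world's x, y, z in units of 90 degrees (1.0 is 90 degrees), then the shift along the world's x, y, z in units of 0.05 m (1.0 is 0.05 m), then the closure, from 0 (fully open) to 1 (shut). A call has 1 to 5 rows; each row shifts and turns the commanded pose from where the row before left it; what a row does not reach is not made up. A row lasts 1/10 s, in which the tool goes at most 50 mm and 8.59 degrees, less where a joint would pass 70% of its speed; a pose out of reach is approached as far as the arm can. A call with a number of a shift or a turn outside -1 to 1 is refused whole. A call with a gripper value outside its range is refused whole. The fingers move at their own pace and stop on an object; the grip force is fixed at half the most. Time passes only in rows, so rows that do not move let the fingers close. It gives the time, the measured TCP pose, the force, the opening and the grip force at its end, in the units of the state.
- robot.get_obs(): the state, without advancing time (a new reading comes with each control period).
- robot.snapshot(name): name is "side" or "top"; returns (picture, depth): 384x512x3 uint8, red, green, blue; 384x512 float32, m along the optical axis (not along the pixel's ray), 0 where there is no reading.
- robot.calibration(name): a dict with "mtx" (3x3 intrinsics, pixels), "D" ([k1, k2, p1, p2, k3] as OpenCV has them; the pictures are not rectified), "extrinsics" (4x4, takes a point from camera to world coordinates). Camera axes: x right, y down, z forward; pixel columns grow to the right and rows downward; lengths in m; the calibration is good to about 2 mm. A picture is of the moment at which its call begins. calibration takes no time and is no camera call.
- robot.close_job(): hands the job in; it is judged then, once.
Trained networks look in the newest picture that a camera, given by its name, has taken for a name from the list of things; names that differ only in an ending like _2 or _b are one class to them, and where a whole thing is asked for, a point or a joint stands for the part that bears it (a point fixed in the world has none). Each returns a list of dicts, best first, with "p" (0 to 1); they miss things now and then, are a little off and sometimes report something else, mostly with a low value. They report only what shows in the picture. A call takes as long as a camera call. They do not tell look-alikes from the thing itself.
- robot.boxes_of(query, camera): "bbox" ([left, top, right, bottom] in pixels, round what is visible of it).
The state is a dict: "time": time; "joint_positions": joint angles; "qvel": joint speeds; "joint_torque": joint torques, N m; "tool_pos": TCP position; "ee_rot": TCP orientation; "wrist_force": force on the tool from outside, world axes, zero at the start; "wrist_torque": the same for the moment, N m; "width": finger opening in m; "finger_force": force on a finger pad.
Only numpy, scipy, OpenCV 4.12 (cv2) and the standard library are available. Lean on these libraries where they do the work, as an engineer would, in place of code of your own. Each camera call takes 0.05 s, during which the arm holds its last target. There are 200 camera calls.

## Task

Load the coil tray into the cassette: slide the cassette's lid right back to its stop, push the square white tray along the loading shelf until it drops into the pocket, and, with the lid still back, press its raised edge down past the spring flap until the tray lies level on the pocket's floor. Then slide the lid fully shut over it. Leave the other things on the bench where they are.

Things in the scene. Friction and masses are not known exactly. Their poses are not given: they have to be found in the camera images.
- cassette: Aluminium cassette fixed to the bench, 384 long (its y), 124 wide over its two side rails (tops 43 above the bench). Origin: on the bench surface under the pocket's centre; z up, +y towards the loading shelf (robot's left), -y towards the lid's parking deck (y -54.5 to -170), +x away from the robot. Beyond its +x rail a flat apron 8 high (x 62 to 135) carries the tape roll and the gauge block.
- pocket (a point): centre of the pocket's floor, 12 above the bench (cassette x = 0, y = 0). The pocket is y -54.5 to +54.5, 100 wide between the rails, 20.5 deep below the shelf.
- shelf_edge (a point): middle of the loading shelf's edge at the pocket (cassette x = 0, y = +54.5), on the shelf's top, 32.5 above the bench. The dark shelf runs level from here to y = +213.5, where it is open, between the rails (inside x -50 to +50, rising 9 above the shelf).
- flap (a point): middle of the spring flap, 10 into the pocket from the shelf's edge: two steel leaves 20 wide at cassette x -27 and +27, sloping 45 degrees down into the pocket. A pushed-in tray rests its trailing edge on them, about 17 above the floor, leading edge on the floor; 5 to 15 N down near the raised edge (say x = 0, y = +28) bends them aside and the tray snaps level beneath them.
- lid (a joint): slide of the lid in m: 0 = fully shut over the pocket, 0.112 = right back (cassette -y) at its stop on the parking deck, pocket wholly open. Stays where it is left, about 2 N friction; starts nearly shut. The lid is a flat grey plate 99 wide x 112 long x 6 thick, its underside 33.5 and top 39.5 above the bench.
- lid_tab (a point): top centre of the upright aluminium tab in the middle of the lid (67.5 above the bench): 60 along the cassette's x, 10 thick along its y (the sliding direction), 28 high; it can be pushed on either face or pinched
- tray: Square white plastic coil tray with 4 x 4 black coils set flush in its top, solid flat plate 96 (its x) x 104 (its y, along the shelf) x 8 thick, about 0.2 kg, lying loose between the rails on the loading shelf. Origin: centre of its underside; z up. Seated, its underside is 12 and its top 20 above the bench.
- tape_roll: bystander: brown roll of tape lying flat on the cassette's far apron, 60 across, 20 high; origin at the centre of its underside
- gauge_block: bystander: steel block 30 x 70 x 16 high lying on the cassette's far apron; origin at the centre of its underside
- spare_tray: bystander: another white coil tray of another shape, long and narrow (160 x 70 x 8), lying on the bench to the robot's right; does not fit the cassette
- coil_bin: bystander: open blue bin of coils, 160 x 110 x 55 high, on the bench to the robot's right
- reel: bystander: flat black component reel, 170 across, 16 high, on the bench to the robot's left
- bottle: bystander: white bottle, 60 across, 140 high, standing on the bench to the robot's left
- screwdriver: bystander: screwdriver lying on the bench near the robot, to its left
Not all that is in view belongs to the job. What is shaped like the tray but blue or brown is not meant.

How it is judged:
By the outcome, as a careful person would: the job done as asked, in the order asked, and still so for the second after the job is handed in, with the robot touching nothing.
It also fails if it takes over 51 s, if anything falls off the work surface, if the arm or the gripper's body presses on something with over 40 N, if the wrist force passes 120 N, or if a joint passes its speed limit or range.

## Working session

There is one attempt and no reset: what is moved stays moved. The work goes in short steps, Python scripts to look and compute and a shell command to move; the robot and the scene stay as the last step left them, time stands still between calls to the robot, and variables do not carry over. Pictures are saved under pics/ and viewed, at most 10 in all, crops included, and the job is handed in when it is done.

```bash
mkdir -p pics
cat > h.py <<'E'
import numpy as np, cv2
from bench import robot
def snap(n,f):
    im,d=robot.snapshot(n); cv2.imwrite('pics/'+f,im[:,:,::-1]); np.save(f'd_{n}.npy',d); return im,d
def ray(n,u,v):
    c=robot.calibration(n); p=cv2.undistortPoints(np.array([[[u,v]]],float),np.array(c['mtx']),np.array(c['D']))[0,0]
    return np.array([p[0],p[1],1.]),np.array(c['extrinsics'])
def atz(n,u,v,z):
    r,T=ray(n,u,v); d=T[:3,:3]@r; o=T[:3,3]; return o+d*(z-o[2])/d[2]
def atd(n,u,v,d):
    r,T=ray(n,u,v); return T[:3,:3]@(r*d)+T[:3,3]
def proj(n,P):
    c=robot.calibration(n); T=np.linalg.inv(np.array(c['extrinsics']))
    return cv2.projectPoints(np.array(P,float).reshape(-1,3),cv2.Rodrigues(T[:3,:3])[0],T[:3,3],np.array(c['mtx']),np.array(c['D']))[0][:,0]
E
python3 - <<'E'
from h import *
np.set_printoptions(precision=3,suppress=True)
for n in('top','side'):
    snap(n,n+'0.png')
    print(n,robot.calibration(n)['extrinsics'])
    for q in('tray','lid','lid_tab','cassette','tape_roll','gauge_block'):
        print(q,[(np.round(b['bbox']),round(b['p'],2)) for b in robot.boxes_of(q,n)[:3]])
print(robot.get_obs())
E
```

```text
top [[-0.013 -0.985  0.17   0.3  ]
 [-1.     0.014  0.002 -0.017]
 [-0.004 -0.17  -0.985  1.063]
 [ 0.     0.     0.     1.   ]]
tray [(array([184., 228., 228., 269.]), 0.88), (array([316., 234., 367., 283.]), 0.71), (array([198., 164., 239., 202.]), 0.62)]
lid [(array([244., 153., 288., 192.]), 0.79)]
lid_tab [(array([244., 152., 287., 192.]), 0.75)]
cassette [(array([174., 123., 321., 210.]), 0.82)]
tape_roll [(array([222., 135., 243., 157.]), 0.74)]
gauge_block [(array([275., 131., 302., 142.]), 0.57)]
side [[-0.716 -0.54   0.441 -0.274]
 [-0.698  0.546 -0.464  0.778]
 [ 0.01  -0.64  -0.768  1.36 ]
 [ 0.     0.     0.     1.   ]]
tray [(array([216., 198., 249., 227.]), 0.93), (array([241., 235., 282., 274.]), 0.72), (array([192., 307., 238., 352.]), 0.62)]
lid [(array([234., 173., 270., 203.]), 0.58)]
lid_tab [(array([239., 176., 271., 199.]), 0.68), (array([160., 258., 184., 293.]), 0.17)]
cassette [(array([186., 159., 289., 246.]), 0.85)]
tape_roll []
gauge_block []
{'time': 0.7, 'joint_positions': array([-1.277,  0.087,  1.371, -0.   ,  1.684, -0.103]), 'qvel': array([-0.   , -0.001, -0.001, -0.001,  0.001, -0.   ]), 'joint_torque': array([ -0.002, -33.991, -30.253,   0.072,   0.024,   0.   ]), 'tool_pos': array([ 0.213, -0.507,  0.231]), 'ee_rot': array([3.141, 0.   , 0.397]), 'wrist_force': array([-0.44 ,  0.187, -0.402]), 'wrist_torque': array([ 0.017, -0.027, -0.011]), 'finger_force': 0.0, 'width': 0.09385373311873149}
```

View pics/top0.png

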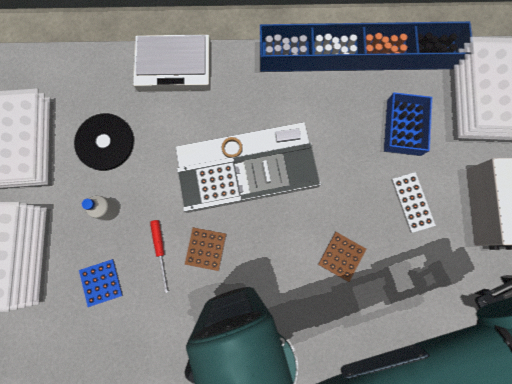

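View pics/side0.png

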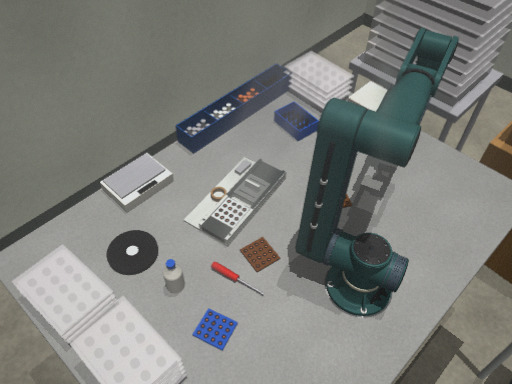

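The top view shows the white tray on the cassette's shelf at about (218,183). The things that could be taken for it are the brown trays at (206,249) and (342,255), the blue one at (100,283) and the narrow white spare at (413,201). By the description I choose (218,183). The lid is near (266,173) with its tab at (267,171). Next is a close crop to check the choice and find the corners.

Run:
```python
import cv2
im=cv2.imread('pics/top0.png')[115:220,168:328]
cv2.imwrite('pics/c1.png',cv2.resize(im,None,fx=5,fy=5,interpolation=cv2.INTER_CUBIC))
```

```text
(no output)
```

View pics/c1.png

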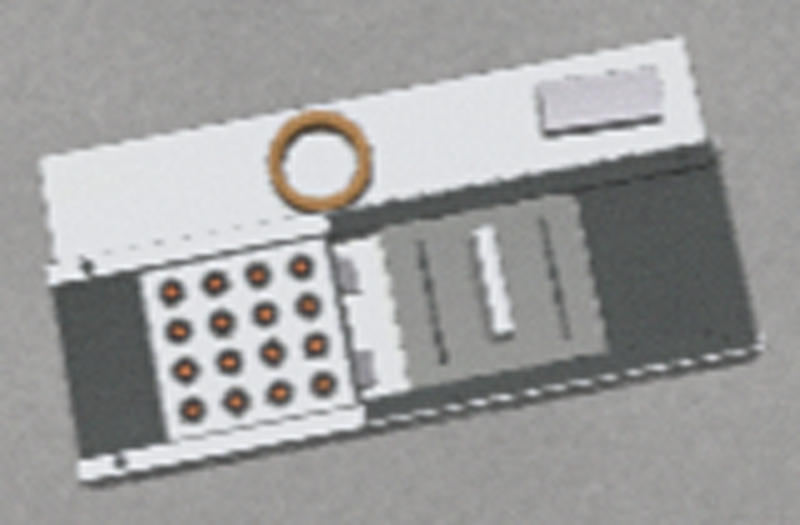

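The crop confirms the choice: a square white tray with 4x4 coils (crop corners about (140,272), (325,240), (358,405), (170,440)) between the rails. The lid's tab is at (492,281), the flap leaves at (348,273) and (365,368).

Run:
```python
from h import *
from scipy.optimize import least_squares
np.set_printoptions(precision=4,suppress=True)
c=lambda p:(np.array(p)/5-0.4+[168,115])
A=[((-.062,.2135,.043),(80,480)),((.135,.2135,.008),(42,158)),((.135,-.1705,.008),(684,38)),((-.062,-.1705,.043),(765,352))]
P=np.array([a[0] for a in A]);Q=np.array([c(a[1]) for a in A])
def W(q,P):
    k,s=np.cos(q[2]),np.sin(q[2]); P=np.array(P,float).reshape(-1,3)
    return np.c_[q[0]+k*P[:,0]-s*P[:,1],q[1]+s*P[:,0]+k*P[:,1],P[:,2]]
r=least_squares(lambda q:(proj('top',W(q,P))-Q).ravel(),[.4,0,.2]);q=r.x;print('cass',q,r.fun);np.save('q.npy',q)
def inv(w): 
    k,s=np.cos(q[2]),np.sin(q[2]);d=np.array(w)[:2]-q[:2];return np.array([k*d[0]+s*d[1],-s*d[0]+k*d[1],w[2]])
for nm,z,pts in(('tray',.0405,[(140,272),(325,240),(358,405),(170,440)]),('lid',.0395,[(378,237),(578,195),(607,350),(412,388)]),('tab',.0675,[(472,228),(493,224),(513,332),(492,338)])):
    w=[atz('top',*c(p),z) for p in pts]; print(nm,np.mean(w,0),*[inv(x) for x in w],inv(np.mean(w,0)))
d=np.load('d_top.npy')
for nm,p in(('tray',(250,340)),('lid',(455,300)),('tab',(493,280)),('deck',(680,260)),('shelf',(110,370)),('apron',(150,200))):
    u=c(p);w=atd('top',*u,d[int(round(u[1])),int(round(u[0]))]);print(nm,w,inv(w))
# side check
im=cv2.imread('pics/side0.png')
for z,P in((0,[(-.062,.2135,.043),(.135,.2135,.008),(.135,-.1705,.008),(-.062,-.1705,.043)]),):
    print(proj('side',W(q,P)))
t=inv(np.mean([atz('top',*c(p),.0405) for p in [(140,272),(325,240),(358,405),(170,440)]],0))
tc=W(q,[(t[0]+a*.048,t[1]+b*.052,.0405) for a,b in((1,1),(1,-1),(-1,-1),(-1,1))])
cv2.polylines(im,[(proj('side',tc)*1).astype(int)],1,(0,0,255))
cv2.polylines(im,[(proj('side',W(q,[(-.062,.2135,.043),(.135,.2135,.008),(.135,-.1705,.008),(-.062,-.1705,.043)]))).astype(int)],1,(0,255,0))
cv2.imwrite('pics/s1.png',cv2.resize(im[150:260,170:310],None,fx=5,fy=5,interpolation=cv2.INTER_NEAREST))
```

```text
cass [ 0.5122 -0.0073  0.1743] [-0.1956  0.2782 -0.5011 -0.2673  0.3184 -0.0053  0.3725 -0.0728]
tray [0.4925 0.1005 0.0405] [0.0479 0.1626 0.0405] [0.0466 0.058  0.0405] [-0.0486  0.0564  0.0405] [-0.0484  0.1613  0.0405] [-0.0006  0.1096  0.0405]
lid [ 0.5172 -0.036   0.0395] [0.043  0.0286 0.0395] [ 0.0457 -0.0862  0.0395] [-0.044  -0.0845  0.0395] [-0.0447  0.0255  0.0395] [-0.     -0.0292  0.0395]
tab [ 0.5178 -0.0349  0.0675] [ 0.0314 -0.0227  0.0675] [ 0.0314 -0.0344  0.0675] [-0.0294 -0.0336  0.0675] [-0.0305 -0.0218  0.0675] [ 0.0007 -0.0281  0.0675]
tray [0.4919 0.0996 0.0397] [-0.0014  0.1088  0.0397]
lid [ 0.5125 -0.0144  0.0416] [-0.0009 -0.007   0.0416]
tab [ 0.518  -0.0352  0.067 ] [ 0.0009 -0.0285  0.067 ]
deck [ 0.5358 -0.1413  0.0313] [ 0.     -0.136   0.0313]
shelf [0.4771 0.1781 0.0338] [-0.0024  0.1887  0.0338]
apron [0.5817 0.162  0.0058] [0.0979 0.1547 0.0058]
[[226.5866 239.1122]
 [182.899  218.8425]
 [244.2609 156.2031]
 [286.23   170.7818]]
```

View pics/s1.png

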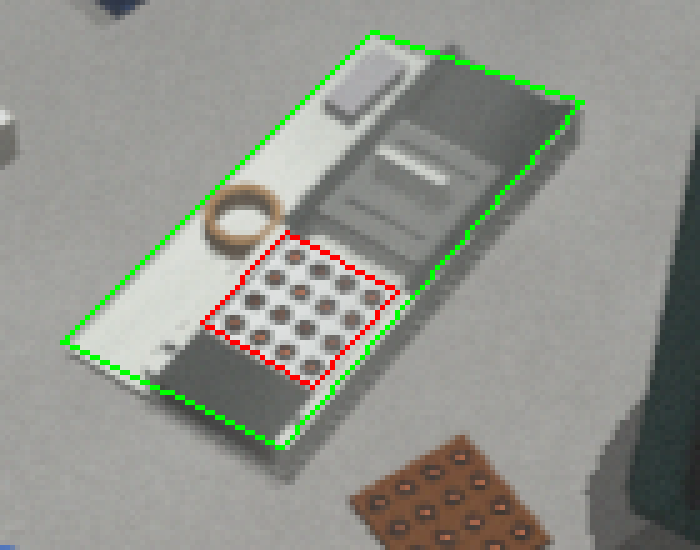

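The cassette fits both views: origin (0.512, -0.007), yaw 0.174, with depths agreeing with the stated heights. The tray is at cassette y +0.110 and the tab at -0.028. Going above the tab to pinch it along the slide direction.

```bash
python3 -m handwheel '[[[0,0,-0.07],[0.47,0.73,0],0],[[0,0,-0.07],[0.47,0.73,0],0],[[0,0,0],[0.47,0.73,0],0],[[0,0,0],[0.47,0.73,0],0],[[0,0,0],[0.47,0.73,0],0]]'
python3 -m handwheel '[[[0,0,0],[0.47,0.73,0],0],[[0,0,0],[0.47,0.73,0],0],[[0,0,0],[0.47,0.73,0],0],[[0,0,0],[0.47,0.73,0],0],[[0,0,0],[0.47,0.73,0],0]]'
python3 -m handwheel '[[[0,0,0],[0.47,0.73,-0.3],0],[[0,0,0],[0.47,0.73,-0.3],0],[[0,0,0],[0.47,0.68,-0.3],0],[[0,0,0],[0,0,-0.3],0],[[0,0,0],[0,0,0],0]]'
```

```text
time: 1.2
tool_pos: [0.3307, -0.3233, 0.2307]
ee_rot: [3.141, -0.0, 0.176]
wrist_force: [1.0, 0.4, -0.7]
width: 0.094
finger_force: 0.0
time: 1.7
tool_pos: [0.4483, -0.1407, 0.2309]
ee_rot: [3.141, -0.001, 0.177]
wrist_force: [0.4, -0.2, 0.3]
width: 0.0939
finger_force: 0.0
time: 2.2
tool_pos: [0.5166, -0.0345, 0.1677]
ee_rot: [-3.14, 0.006, 0.179]
wrist_force: [0.0, 0.4, -0.7]
width: 0.0942
finger_force: 0.0
```

```bash
python3 -m handwheel '[[[0,0,0],[0.02,0,-0.65],0],[[0,0,0],[0,0,-0.65],0],[[0,0,0],[0,0,-0.4],0.4],[[0,0,0],[0,0,-0.2],0.7],[[0,0,0],[0,0,0],1]]'
python3 -m handwheel '[[[0,0,0],[0,0,0],1],[[0,0,0],[0,0,0],1],[[0,0,0],[0,0,0],1],[[0,0,0],[0,0,0],1]]'
```

```text
time: 2.7
tool_pos: [0.518, -0.0363, 0.0748]
ee_rot: [-3.141, 0.002, 0.175]
wrist_force: [0.2, 0.5, 0.2]
width: 0.0735
finger_force: 0.0
time: 3.1
tool_pos: [0.5197, -0.0354, 0.0765]
ee_rot: [3.141, -0.002, 0.177]
wrist_force: [0.4, -0.5, -0.7]
width: 0.0414
finger_force: 0.0
```

```bash
python3 -m handwheel '[[[0,0,0],[0,0,0],1],[[0,0,0],[0,0,0],1],[[0,0,0],[0,0,0],1],[[0,0,0],[0,0,0],1],[[0,0,0],[0,0,0],1]]'
```

```text
time: 3.6
tool_pos: [0.519, -0.0348, 0.0755]
ee_rot: [-3.141, 0.0, 0.177]
wrist_force: [-0.9, 1.9, 0.9]
width: 0.0096
finger_force: 30.0
```

```bash
python3 -m handwheel '[[[0,0,0],[0.05,-0.3,0],1],[[0,0,0],[0.05,-0.3,0],1],[[0,0,0],[0.05,-0.3,0],1],[[0,0,0],[0.05,-0.3,0],1],[[0,0,0],[0.04,-0.2,0],1]]'
python3 -m handwheel '[[[0,0,0],[0.02,-0.1,0],1],[[0,0,0],[0.02,-0.1,0],1],[[0,0,0],[0.01,-0.05,0],1],[[0,0,0],[0.01,-0.05,0],1],[[0,0,0],[0.01,-0.04,0],1]]'
```

```text
time: 4.1
tool_pos: [0.5321, -0.107, 0.0755]
ee_rot: [3.141, -0.002, 0.176]
wrist_force: [4.3, 4.0, -1.6]
width: 0.0095
finger_force: 30.0
time: 4.6
tool_pos: [0.5336, -0.1154, 0.0754]
ee_rot: [-3.126, 0.0, 0.178]
wrist_force: [-0.2, 22.7, 6.4]
width: 0.0097
finger_force: 30.1
```

```bash
python3 -m handwheel '[[[0,0,0],[-0.015,0.1,0],1],[[0,0,0],[0,0,0],1]]'
```

```text
time: 4.8
tool_pos: [0.5336, -0.1151, 0.0755]
ee_rot: [-3.137, 0.0, 0.178]
wrist_force: [2.4, 7.7, 0.4]
width: 0.0095
finger_force: 30.0
```

```bash
python3 -m handwheel '[[[0,0,0],[0,0,0],0.7],[[0,0,0],[0,0,0],0.7],[[0,0,0],[0,0,0],0.7],[[0,0,0],[0,0,0.3],0.7],[[0,0,0],[0,0,0.7],0.7]]'
python3 -m handwheel '[[[0,0,0],[-0.14,0.75,0.3],1],[[0,0,0],[-0.14,0.75,0],1],[[0,0,0],[-0.14,0.75,0],1],[[0,0,0],[-0.14,0.75,0],1],[[0,0,0],[-0.14,0.75,0],1]]'
python3 -m handwheel '[[[0,0,0],[-0.13,0.75,0],1],[[0,0,0],[-0.13,0.75,0],1],[[0,0,0],[-0.13,0.75,0],1],[[0,0,0],[0,0,0],1],[[0,0,0],[0,0,0],1]]'
```

```text
time: 5.3
tool_pos: [0.5313, -0.1172, 0.1232]
ee_rot: [-3.139, 0.007, 0.176]
wrist_force: [0.3, -0.5, 0.5]
width: 0.0282
finger_force: 0.0
time: 5.8
tool_pos: [0.4988, 0.071, 0.1421]
ee_rot: [3.14, -0.002, 0.176]
wrist_force: [0.7, -0.3, -0.1]
width: 0.0006
finger_force: 0.0
time: 6.3
tool_pos: [0.4795, 0.1828, 0.1415]
ee_rot: [3.14, -0.001, 0.178]
wrist_force: [0.0, -0.3, 0.4]
width: 0.0003
finger_force: 0.0
```

Run:
```python
from h import *
im,d=snap('top','top1.png')
cv2.imwrite('pics/c2.png',cv2.resize(im[100:225,150:330,::-1],None,fx=4,fy=4,interpolation=cv2.INTER_CUBIC))
o=robot.get_obs();print(o['tool_pos'],o['width'])
```

```text
[0.47969709 0.1820666  0.14132488] 0.0005521419250837445
```

View pics/c2.png

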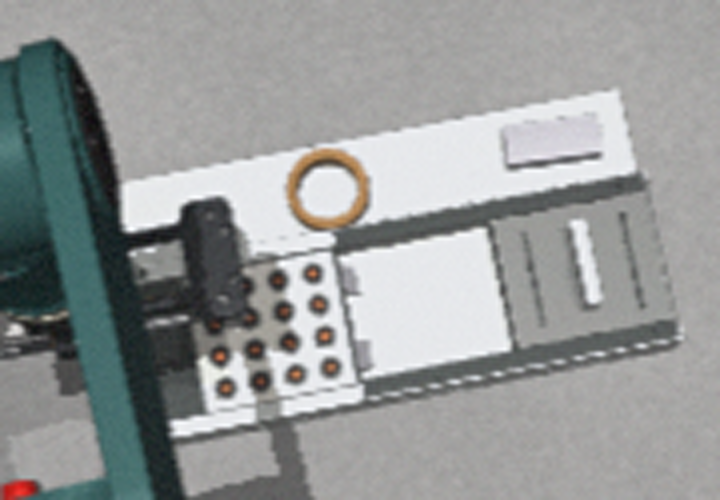

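The lid is parked fully back (tab at crop (585,262)) and the pocket is open. The tray hasn't moved (near edge crop (340,310)). The gripper stands behind the tray, so I lower it onto the shelf.

```bash
python3 -m handwheel '[[[0,0,0],[0,0,-0.5],1],[[0,0,0],[0,0,-0.5],1],[[0,0,0],[0,0,-0.4],1],[[0,0,0],[0,0,-0.2],1],[[0,0,0],[0,0,0],1]]'
```

```text
time: 6.85
tool_pos: [0.4791, 0.1813, 0.0596]
ee_rot: [3.141, 0.002, 0.175]
wrist_force: [0.4, -0.4, -0.0]
width: 0.0004
finger_force: 0.0
```

```bash
python3 -m handwheel '[[[0,0,0],[0.035,-0.2,0],1],[[0,0,0],[0.035,-0.2,0],1],[[0,0,0],[0.035,-0.2,0],1],[[0,0,0],[0.035,-0.2,0],1],[[0,0,0],[0.035,-0.2,0],1]]'
python3 -m handwheel '[[[0,0,0],[0.035,-0.2,0],1],[[0,0,0],[0.035,-0.2,0],1],[[0,0,0],[0.035,-0.2,0],1],[[0,0,0],[0.035,-0.2,0],1],[[0,0,0],[0.035,-0.2,0],1]]'
```

```text
time: 7.35
tool_pos: [0.4889, 0.1325, 0.0617]
ee_rot: [-3.14, -0.002, 0.177]
wrist_force: [0.2, 4.2, 4.1]
width: 0.0002
finger_force: 2.6
time: 7.85
tool_pos: [0.4975, 0.0829, 0.0616]
ee_rot: [-3.14, -0.002, 0.177]
wrist_force: [-0.9, 5.0, 6.1]
width: 0.0005
finger_force: 3.9
```

```bash
python3 -m handwheel '[[[0,0,0],[0.02,-0.12,0],1],[[0,0,0],[0.02,-0.12,0],1],[[0,0,0],[0.02,-0.12,0],1],[[0,0,0],[0.01,-0.06,0],1],[[0,0,0],[0,0,0],1]]'
python3 - <<'E'
from h import *
im,d=snap('side','side1.png')
cv2.imwrite('pics/s2.png',cv2.resize(im[130:260,170:310,::-1],None,fx=4,fy=4,interpolation=cv2.INTER_CUBIC))
E
```

```text
time: 8.35
tool_pos: [0.5018, 0.0616, 0.0629]
ee_rot: [-3.141, -0.004, 0.177]
wrist_force: [-0.7, 2.9, 9.4]
width: 0.0008
finger_force: 5.0
```

View pics/s2.png

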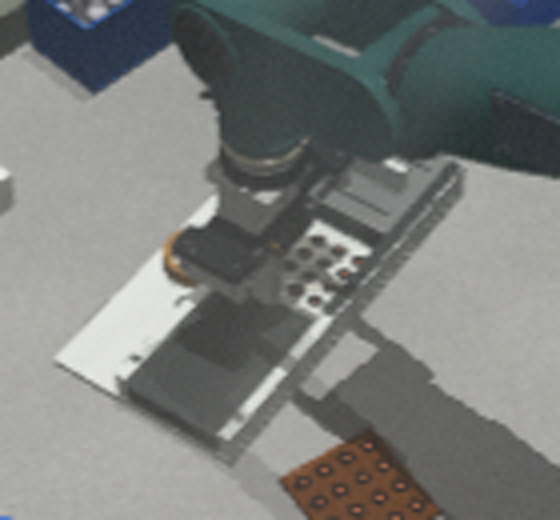

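The tray is tilted, going into the pocket and nearly off the shelf (crop (325,265)). A few mm more.

```bash
python3 -m handwheel '[[[0,0,0],[0.01,-0.05,0],1],[[0,0,0],[0.01,-0.05,0],1],[[0,0,0],[0.01,-0.05,0],1],[[0,0,0],[0,0,0],1]]'
```

```text
time: 8.8
tool_pos: [0.5025, 0.0534, 0.0611]
ee_rot: [3.141, -0.002, 0.177]
wrist_force: [0.6, 1.7, 4.8]
width: 0.0004
finger_force: 2.4
```

```bash
python3 -m handwheel '[[[0,0,0],[-0.05,0.3,0],1],[[0,0,0],[-0.05,0.3,0.4],1],[[0,0,0],[-0.1,0.6,0.6],1],[[0,0,0],[-0.1,0.6,0],1],[[0,0,0],[0,0,0],1]]'
python3 - <<'E'
from h import *
im,d=snap('top','top2.png')
cv2.imwrite('pics/c3.png',cv2.resize(im[100:225,150:330,::-1],None,fx=4,fy=4,interpolation=cv2.INTER_CUBIC))
q=np.load('q.npy');k,s=np.cos(q[2]),np.sin(q[2])
for x in(-.035,-.01,.01,.035):
  r=[]
  for y in(.05,.045,.04,.02,0,-.02,-.045):
    u,v=proj('top',[q[0]+k*x-s*y,q[1]+s*x+k*y,.03])[0]
    r.append(round(atd('top',u,v,d[int(round(v)),int(round(u))])[2]*1e3,1))
  print(x,r)
E
```

```text
time: 9.3
tool_pos: [0.4857, 0.147, 0.1104]
ee_rot: [-3.141, 0.001, 0.181]
wrist_force: [-0.4, -1.0, -0.2]
width: 0.0002
finger_force: 0.0
-0.035 [np.float64(38.7), np.float64(36.5), np.float64(35.0), np.float64(37.7), np.float64(28.7), np.float64(26.2), np.float64(18.6)]
-0.01 [np.float64(40.2), np.float64(39.6), np.float64(35.9), np.float64(31.2), np.float64(28.5), np.float64(24.7), np.float64(19.3)]
0.01 [np.float64(37.7), np.float64(37.4), np.float64(40.6), np.float64(35.2), np.float64(28.4), np.float64(21.9), np.float64(19.7)]
0.035 [np.float64(42.8), np.float64(38.7), np.float64(36.3), np.float64(35.9), np.float64(28.0), np.float64(29.2), np.float64(19.6)]
```

View pics/c3.png

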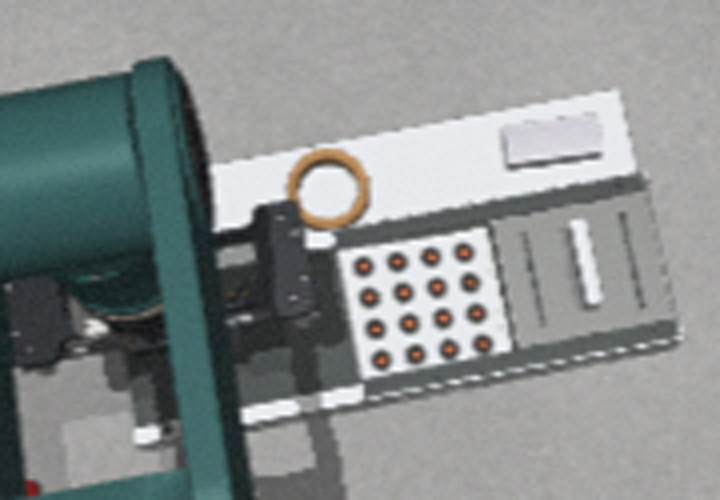

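The tray lies in the pocket with its leading edge on the floor and its trailing edge raised on the flaps (about 17 mm). Moving over y=+28 and pressing.

```bash
python3 -m handwheel '[[[0,0,0],[0.11,-0.65,0],1],[[0,0,0],[0.11,-0.65,0],1],[[0,0,0],[0.11,-0.65,0],1],[[0,0,0],[0.1,-0.6,0],1],[[0,0,0],[0,0,0],1]]'
python3 -m handwheel '[[[0,0,0],[0,0,-0.4],1],[[0,0,0],[0,0,-0.3],1],[[0,0,0],[0,0,-0.2],1],[[0,0,0],[0,0,0],1]]'
```

```text
time: 9.85
tool_pos: [0.5075, 0.0127, 0.1088]
ee_rot: [3.14, 0.004, 0.172]
wrist_force: [0.0, 1.1, -0.4]
width: 0.0006
finger_force: 0.0
time: 10.25
tool_pos: [0.5062, 0.017, 0.0629]
ee_rot: [-3.141, 0.005, 0.177]
wrist_force: [-0.2, -0.2, 0.2]
width: 0.0007
finger_force: 0.0
```

```bash
python3 -m handwheel '[[[0,0,0],[0,0.06,-0.04],1],[[0,0,0],[0,0,-0.06],1],[[0,0,0],[0,0,-0.06],1],[[0,0,0],[0,0,-0.06],1],[[0,0,0],[0,0,0],1]]'
python3 -m handwheel '[[[0,0,0],[0,0,-0.06],1],[[0,0,0],[0,0,-0.06],1],[[0,0,0],[0,0,0],1]]'
```

```text
time: 10.75
tool_pos: [0.5093, 0.0202, 0.0595]
ee_rot: [3.141, -0.003, 0.177]
wrist_force: [-8.4, 2.1, 19.7]
width: 0.0001
finger_force: 9.5
time: 11.05
tool_pos: [0.5096, 0.0203, 0.0587]
ee_rot: [3.141, -0.004, 0.178]
wrist_force: [-19.0, 2.1, 43.2]
width: 0.0004
finger_force: 20.7
```

Not snapping at over 40 N, so something is caught. I lift off and measure where the trailing edge sits.

```bash
python3 -m handwheel '[[[0,0,0],[0,0,0.5],1],[[0,0,0],[-0.02,0.1,0.7],1],[[0,0,0],[-0.1,0.7,0],1],[[0,0,0],[-0.1,0.7,0],1],[[0,0,0],[-0.1,0.7,0],1]]'
python3 - <<'E'
from h import *
np.set_printoptions(precision=4,suppress=True)
q=np.load('q.npy');k,s=np.cos(q[2]),np.sin(q[2])
def inv(w): 
    d=np.array(w)[:2]-q[:2];return np.array([k*d[0]+s*d[1],-s*d[0]+k*d[1],w[2]])
c=lambda p:np.array(p)/4-.375+[150,100]
for p,z in(((338,250),.038),((360,380),.038),((490,228),.02),((512,350),.02),((495,225),.0395),((516,348),.0395)): print(p,inv(atz('top',*c(p),z)))
robot.snapshot('top')
im,d=snap('top','top3.png'); im2,d2=snap('side','side3.png')
a=cv2.resize(im[145:205,225:305,::-1],(400,300),interpolation=cv2.INTER_CUBIC)
b=cv2.resize(im2[160:235,195:295,::-1],(400,300),interpolation=cv2.INTER_CUBIC)
cv2.imwrite('pics/c4.png',np.hstack([a,b]))
# tray top plane from depth
v,u=np.mgrid[140:215,225:300]; P=np.array([atd('top',x,y,d[y,x]) for x,y in zip(u.ravel(),v.ravel())])
I=np.array([inv(p) for p in P]); m=(abs(I[:,0])<.042)&(abs(I[:,1])<.04)&(I[:,2]<.06)
A=np.c_[I[m,:2],np.ones(m.sum())]; co=np.linalg.lstsq(A,I[m,2],rcond=None)[0]; print('plane',co,'z at y=.05,-.05',co[2]+.05*co[1],co[2]-.05*co[1])
for lo in np.arange(.03,.075,.003):
    mm=(abs(I[:,0])<.04)&(I[:,1]>lo)&(I[:,1]<lo+.003); print(round(lo,3),np.round(np.median(I[mm,2])*1e3,1),mm.sum())
E
```

```text
time: 11.55
tool_pos: [0.4926, 0.1308, 0.1097]
ee_rot: [3.141, -0.002, 0.176]
wrist_force: [-0.1, 0.6, -0.6]
width: 0.0007
finger_force: 0.0
(338, 250) [0.0478 0.0536 0.038 ]
(360, 380) [-0.0458  0.0549  0.038 ]
(490, 228) [ 0.0478 -0.0555  0.02  ]
(512, 350) [-0.0419 -0.0537  0.02  ]
(495, 225) [ 0.0445 -0.0578  0.0395]
(516, 348) [-0.0442 -0.0552  0.0395]Traceback (most recent call last):
  File "<stdin>", line 14, in <module>
  File "h.py", line 11, in atd
    r,T=ray(n,u,v); return T[:3,:3]@(r*d)+T[:3,3]
        ~~~^^^^^^^
  File "h.py", line 6, in ray
    c=robot.calibration(n); p=cv2.undistortPoints(np.array([[[u,v]]],float),np.array(c['mtx']),np.array(c['D']))[0,0]
ValueError: time passes only in moves, steps and waits
```

View pics/c4.png

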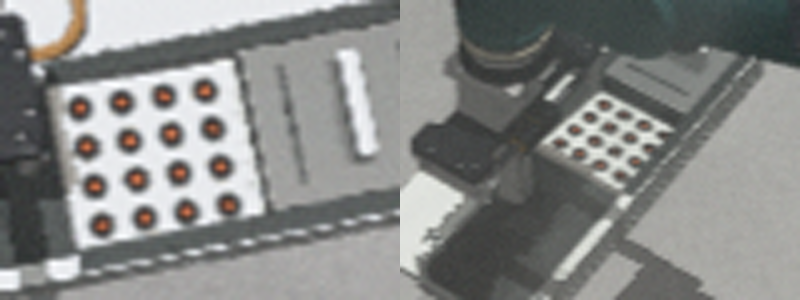

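```bash
cat > pl.py <<'E'
from h import *
np.set_printoptions(precision=4,suppress=True)
q=np.load('q.npy');k,s=np.cos(q[2]),np.sin(q[2])
def plane(d):
    cal=robot.calibration('top');T=np.array(cal['extrinsics'])
    v,u=np.mgrid[140:215,225:300];uv=np.c_[u.ravel(),v.ravel()].astype(float)
    n=cv2.undistortPoints(uv[:,None],np.array(cal['mtx']),np.array(cal['D']))[:,0]
    P=np.c_[n,np.ones(len(n))]*d[v,u].ravel()[:,None]@T[:3,:3].T+T[:3,3]
    D=P[:,:2]-q[:2];I=np.c_[k*D[:,0]+s*D[:,1],-s*D[:,0]+k*D[:,1],P[:,2]]
    m=(abs(I[:,0])<.042)&(abs(I[:,1])<.042)&(I[:,2]<.06)
    A=np.c_[I[m,:2],np.ones(m.sum())];co=np.linalg.lstsq(A,I[m,2],rcond=None)[0]
    print('plane',co,'z at y=+50,-50',co[2]+.05*co[1],co[2]-.05*co[1])
    for lo in np.arange(.036,.072,.003):
        mm=(abs(I[:,0])<.04)&(I[:,1]>lo)&(I[:,1]<lo+.003);print(round(lo,3),np.round(np.median(I[mm,2])*1e3,1),mm.sum(),end='; ')
E
python3 - <<'E'
from pl import *
plane(np.load('d_top.npy'))
E
```

```text
plane [0.0005 0.1964 0.0293] z at y=+50,-50 0.03915991180034811 0.01952166096847839
0.036 36.9 30; 0.039 37.8 30; 0.042 37.7 30; 0.045 38.7 30; 0.048 38.6 31; 0.051 40.0 43; 0.054 220.9 69; 0.057 220.7 61; 0.06 222.3 61; 0.063 221.8 58; 0.066 222.4 48; 0.069 218.8 36;
```

The trailing edge is at shelf height (20.4 mm rise rather than 17), so it is still catching on the shelf's edge. The push stopped a few mm short, and I push again from behind.

```bash
python3 -m handwheel '[[[0,0,0],[0,0,-0.5],1],[[0,0,0],[0,0,-0.3],1],[[0,0,0],[0,0,-0.18],1],[[0,0,0],[0,0,0],1],[[0,0,0],[0,0,0],1]]'
python3 -m handwheel '[[[0,0,0],[0.05,-0.3,0],1],[[0,0,0],[0.05,-0.3,0],1],[[0,0,0],[0.05,-0.3,0],1],[[0,0,0],[0.04,-0.25,0],1],[[0,0,0],[0,0,0],1]]'
```

```text
time: 12.2
tool_pos: [0.4928, 0.1291, 0.0599]
ee_rot: [3.141, -0.001, 0.176]
wrist_force: [-0.7, 0.0, 0.0]
width: 0.0004
finger_force: 0.0
time: 12.7
tool_pos: [0.5024, 0.0708, 0.0601]
ee_rot: [3.141, -0.001, 0.175]
wrist_force: [-0.6, 0.1, -0.7]
width: 0.0004
finger_force: 0.0
```

```bash
python3 -m handwheel '[[[0,0,0],[0.01,-0.08,0],1],[[0,0,0],[0.01,-0.08,0],1],[[0,0,0],[0.01,-0.08,0],1],[[0,0,0],[0,0,0],1]]'
python3 -m handwheel '[[[0,0,0],[0.01,-0.06,0],1],[[0,0,0],[0.01,-0.06,0],1],[[0,0,0],[0,0,0],1]]'
```

```text
time: 13.1
tool_pos: [0.5033, 0.0601, 0.0595]
ee_rot: [3.141, 0.0, 0.177]
wrist_force: [-0.3, 0.5, 0.1]
width: 0.0002
finger_force: 0.0
time: 13.4
tool_pos: [0.5043, 0.0541, 0.0595]
ee_rot: [-3.142, 0.0, 0.177]
wrist_force: [0.1, -0.1, -0.0]
width: 0.0002
finger_force: 0.1
```

```bash
python3 -m handwheel '[[[0,0,0],[0.01,-0.04,0],1],[[0,0,0],[0.005,-0.03,0],1],[[0,0,0],[0,0,0],1]]'
python3 -m handwheel '[[[0,0,0],[0.005,-0.03,0],1],[[0,0,0],[0.005,-0.03,0],1],[[0,0,0],[0,0,0],1]]'
```

```text
time: 13.7
tool_pos: [0.5051, 0.0505, 0.0595]
ee_rot: [3.141, -0.0, 0.177]
wrist_force: [-1.2, 0.4, 0.0]
width: 0.0008
finger_force: 0.0
time: 14.0
tool_pos: [0.5056, 0.0477, 0.0595]
ee_rot: [-3.141, -0.0, 0.177]
wrist_force: [0.1, 0.4, 0.6]
width: 0.0004
finger_force: 0.3
```

```bash
python3 -m handwheel '[[[0,0,0],[0.007,-0.04,0],1],[[0,0,0],[0.007,-0.04,0],1],[[0,0,0],[0,0,0],1]]'
python3 - <<'E'
from pl import *
im,d=snap('top','top4.png'); plane(d)
im2,d2=snap('side','side4.png')
a=cv2.resize(im[145:205,225:305,::-1],(400,300),interpolation=cv2.INTER_CUBIC)
b=cv2.resize(im2[160:235,195:295,::-1],(400,300),interpolation=cv2.INTER_CUBIC)
cv2.imwrite('pics/c5.png',np.hstack([a,b]))
E
```

```text
time: 14.3
tool_pos: [0.5056, 0.047, 0.0594]
ee_rot: [-3.134, 0.0, 0.177]
wrist_force: [-1.8, 9.2, 1.0]
width: 0.0003
finger_force: 3.6
plane [0.0073 0.1619 0.0283] z at y=+50,-50 0.03637765016637355 0.020185988530255407
0.036 345.4 73; 0.039 346.6 79; 0.042 344.7 76; 0.045 348.0 77; 0.048 347.2 74; 0.051 346.9 81; 0.054 297.6 69; 0.057 277.0 54; 0.06 241.9 42; 0.063 158.1 41; 0.066 157.6 33; 0.069 154.5 28;
```

View pics/c5.png

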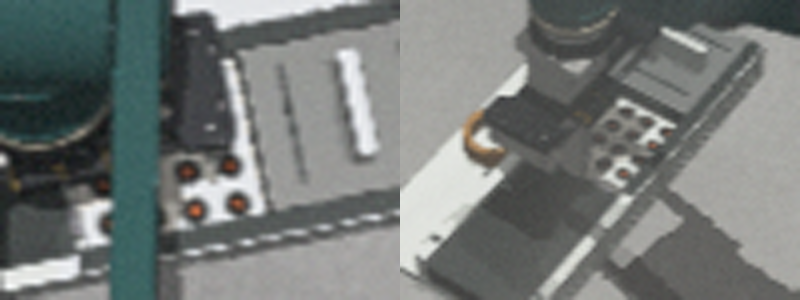

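The push took up contact at 9 N with the tray against the far wall. The slope is now 0.162, which is 17 mm on the flaps. Pressing again.

```bash
python3 -m handwheel '[[[0,0,0],[-0.03,0.2,0],1],[[0,0,0],[0,0,0.4],1],[[0,0,0],[0.02,-0.3,0],1],[[0,0,0],[0.02,-0.29,0],1],[[0,0,0],[0,0,-0.2],1]]'
python3 -m handwheel '[[[0,0,0],[0,0,-0.1],1],[[0,0,0],[0,0,-0.06],1],[[0,0,0],[0,0,-0.06],1],[[0,0,0],[0,0,0],1]]'
```

```text
time: 14.9
tool_pos: [0.5079, 0.0217, 0.0701]
ee_rot: [3.139, -0.003, 0.174]
wrist_force: [0.5, -0.4, -0.1]
width: 0.0007
finger_force: 0.0
time: 15.3
tool_pos: [0.5059, 0.0243, 0.0583]
ee_rot: [3.141, 0.002, 0.177]
wrist_force: [-2.0, -1.6, 2.8]
width: 0.0002
finger_force: 1.5
```

```bash
python3 -m handwheel '[[[0,0,0],[0,0,-0.06],1],[[0,0,0],[0,0,-0.06],1],[[0,0,0],[0,0,0],1]]'
python3 -m handwheel '[[[0,0,0],[0,0,-0.06],1],[[0,0,0],[0,0,-0.04],1],[[0,0,0],[0,0,0],1]]'
```

```text
time: 15.6
tool_pos: [0.5063, 0.025, 0.0526]
ee_rot: [-3.14, 0.001, 0.177]
wrist_force: [-1.9, 1.8, 3.7]
width: 0.0006
finger_force: 1.8
time: 15.9
tool_pos: [0.5069, 0.0243, 0.047]
ee_rot: [3.141, -0.0, 0.177]
wrist_force: [-0.5, 1.0, -0.5]
width: 0.0008
finger_force: 0.1
```

It yields with low force. Pressing to the floor, then checking.

```bash
python3 -m handwheel '[[[0,0,0],[0,0,-0.04],1],[[0,0,0],[0,0,-0.04],1],[[0,0,0],[0,0,0],1]]'
python3 -m handwheel '[[[0,0,0],[0,0,0.5],1],[[0,0,0],[0,0,0.6],1],[[0,0,0],[-0.1,0.7,0.5],1],[[0,0,0],[-0.1,0.7,0.5],1],[[0,0,0],[-0.1,0.7,0],1]]'
python3 - <<'E'
from pl import *
im,d=snap('top','top5.png'); plane(d)
a=cv2.resize(im[145:205,225:305,::-1],(640,480),interpolation=cv2.INTER_CUBIC)
cv2.imwrite('pics/c6.png',a)
E
```

```text
time: 16.2
tool_pos: [0.5071, 0.0242, 0.0453]
ee_rot: [3.141, -0.001, 0.177]
wrist_force: [-4.3, 1.4, 10.1]
width: 0.0004
finger_force: 5.2
time: 16.7
tool_pos: [0.4942, 0.1301, 0.1527]
ee_rot: [3.141, -0.009, 0.175]
wrist_force: [0.7, -0.5, 0.2]
width: 0.0004
finger_force: 0.0
plane [-0.0017  0.001   0.0197] z at y=+50,-50 0.01970875548943949 0.01960542573206015
0.036 20.3 30; 0.039 19.3 28; 0.042 19.6 30; 0.045 23.6 35; 0.048 264.8 76; 0.051 264.7 72; 0.054 266.2 71; 0.057 265.3 69; 0.06 265.7 63; 0.063 265.3 50; 0.066 34.2 39; 0.069 33.0 27;
```

View pics/c6.png

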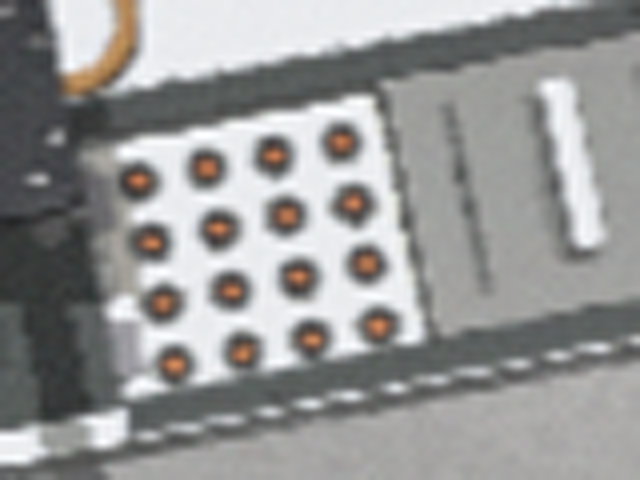

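The tray lies level at 19.7 mm on the floor, under the flap leaves (crop (125,345)), and the lid is still back. Now shutting the lid by pinching its tab.

```bash
python3 -m handwheel '[[[0,0,0],[0.11,-0.7,0],0.4],[[0,0,0],[0.11,-0.7,0],0.4],[[0,0,0],[0.11,-0.7,0],0.4],[[0,0,0],[0.11,-0.7,0],0.4],[[0,0,0],[0.11,-0.7,0],0.4]]'
python3 -m handwheel '[[[0,0,0],[0.11,-0.7,0],0.4],[[0,0,0],[0.11,-0.7,0],0.4],[[0,0,0],[0,0,0],0.4],[[0,0,0],[0,0,0],0.4]]'
```

```text
time: 17.25
tool_pos: [0.5191, -0.0476, 0.1477]
ee_rot: [3.141, 0.001, 0.177]
wrist_force: [0.0, 0.7, 1.3]
width: 0.0371
finger_force: 0.0
time: 17.65
tool_pos: [0.5299, -0.1165, 0.1475]
ee_rot: [-3.141, 0.001, 0.175]
wrist_force: [0.0, 0.6, 0.1]
width: 0.0565
finger_force: 0.0
```

```bash
python3 -m handwheel '[[[0,0,0],[0.07,0.02,-0.5],0.4],[[0,0,0],[0,0,-0.5],0.4],[[0,0,0],[0,0,-0.3],0.4],[[0,0,0],[0,0,-0.14],0.4],[[0,0,0],[0,0,0],1]]'
python3 -m handwheel '[[[0,0,0],[0,0,0],1],[[0,0,0],[0,0,0],1],[[0,0,0],[0,0,0],1],[[0,0,0],[0,0,0],1],[[0,0,0],[0,0,0],1]]'
python3 -m handwheel '[[[0,0,0],[0,0,0],1],[[0,0,0],[0,0,0],1]]'
```

```text
time: 18.15
tool_pos: [0.5331, -0.1139, 0.0755]
ee_rot: [-3.141, 0.002, 0.178]
wrist_force: [-0.7, -0.6, 0.3]
width: 0.051
finger_force: 0.0
time: 18.65
tool_pos: [0.5339, -0.1149, 0.0769]
ee_rot: [3.141, -0.001, 0.177]
wrist_force: [-0.4, -0.7, -0.5]
width: 0.0119
finger_force: 0.0
time: 18.85
tool_pos: [0.5339, -0.1148, 0.0769]
ee_rot: [3.141, -0.0, 0.177]
wrist_force: [-0.5, -0.1, 1.2]
width: 0.0096
finger_force: 30.0
```

```bash
python3 -m handwheel '[[[0,0,0],[-0.07,0.4,0],1],[[0,0,0],[-0.07,0.4,0],1],[[0,0,0],[-0.07,0.4,0],1],[[0,0,0],[-0.07,0.4,0],1],[[0,0,0],[-0.07,0.4,0],1]]'
python3 -m handwheel '[[[0,0,0],[-0.02,0.1,0],1],[[0,0,0],[-0.01,0.06,0],1],[[0,0,0],[-0.01,0.05,0],1],[[0,0,0],[-0.01,0.04,0],1],[[0,0,0],[0,0,0],1]]'
```

```text
time: 19.35
tool_pos: [0.5158, -0.0156, 0.0768]
ee_rot: [3.139, 0.001, 0.177]
wrist_force: [-0.9, -3.7, 1.1]
width: 0.0095
finger_force: 30.0
time: 19.85
tool_pos: [0.5138, -0.0045, 0.0768]
ee_rot: [3.138, 0.001, 0.176]
wrist_force: [-3.0, -6.0, 3.7]
width: 0.0098
finger_force: 30.0
```

```bash
python3 -m handwheel '[[[0,0,0],[-0.01,0.05,0],1],[[0,0,0],[-0.01,0.05,0],1],[[0,0,0],[0,0,0],1]]'
```

```text
time: 20.15
tool_pos: [0.5138, -0.0042, 0.0768]
ee_rot: [3.128, 0.0, 0.175]
wrist_force: [-1.1, -18.4, 2.7]
width: 0.0097
finger_force: 30.1
```

It's at its shut stop: 18 N with no further travel. I unload, release and withdraw upwards.

```bash
python3 -m handwheel '[[[0,0,0],[0.015,-0.1,0],1],[[0,0,0],[0,0,0],1],[[0,0,0],[0,0,0],0.7],[[0,0,0],[0,0,0],0.7],[[0,0,0],[0,0,0],0.7]]'
python3 -m handwheel '[[[0,0,0],[0,0,0.4],0.7],[[0,0,0],[0,0,0.7],0.7],[[0,0,0],[-0.2,-0.7,0.6],0.7],[[0,0,0],[-0.2,-0.9,0.3],0.7],[[0,0,0],[-0.2,-0.9,0],0.7]]'
python3 -m handwheel '[[[0,0,0],[-0.3,-0.9,0],0.7],[[0,0,0],[-0.3,-0.9,0],0.7],[[0,0,0],[-0.3,-0.9,0],0.7],[[0,0,0],[0,0,0],0.7],[[0,0,0],[0,0,0],0.7]]'
python3 - <<'E'
from h import *
np.set_printoptions(precision=4,suppress=True)
q=np.load('q.npy');k,s=np.cos(q[2]),np.sin(q[2])
im,d=snap('top','top6.png')
print(robot.get_obs()['tool_pos'])
for y in (-.09,-.07,-.062,-.05,-.02,0,.02,.04,.05,.062,.07,.1):
    r=[]
    for x in(-.02,0,.02):
        u,v=proj('top',[q[0]+k*x-s*y,q[1]+s*x+k*y,.0395])[0]
        i,j=int(round(v)),int(round(u)); r.append((round(1e3*float(atd('top',u,v,d[i,j])[2])),im[i,j].tolist()))
    print(y,r)
old=cv2.imread('pics/top0.png')[:,:,::-1]
for n in('tape_roll','gauge_block','lid_tab','tray'): print(n,[(np.round(b['bbox']),round(b['p'],2)) for b in robot.boxes_of(n,'top')[:2]])
E
```

```text
time: 20.65
tool_pos: [0.5136, -0.0017, 0.076]
ee_rot: [-3.14, -0.0, 0.177]
wrist_force: [0.5, 0.8, -0.4]
width: 0.0273
finger_force: 0.0
time: 21.15
tool_pos: [0.4852, -0.1282, 0.18]
ee_rot: [3.138, -0.007, 0.18]
wrist_force: [0.9, -0.4, -0.7]
width: 0.0283
finger_force: 0.0
time: 21.65
tool_pos: [0.4384, -0.2627, 0.1761]
ee_rot: [-3.14, -0.0, 0.175]
wrist_force: [-0.3, 0.5, -0.3]
width: 0.0281
finger_force: 0.0
[ 0.4387 -0.2617  0.1762]
-0.09 [(29, [88, 93, 91]), (33, [91, 98, 97]), (33, [88, 93, 94])]
-0.07 [(30, [91, 96, 95]), (36, [90, 94, 94]), (31, [94, 95, 96])]
-0.062 [(32, [89, 93, 94]), (31, [92, 98, 94]), (37, [88, 94, 92])]
-0.05 [(43, [160, 162, 158]), (37, [163, 165, 164]), (38, [160, 161, 162])]
-0.02 [(37, [162, 160, 159]), (38, [165, 164, 164]), (39, [164, 166, 164])]
0 [(65, [237, 239, 242]), (69, [240, 241, 244]), (68, [236, 238, 242])]
0.02 [(39, [164, 166, 162]), (39, [164, 166, 163]), (35, [157, 159, 157])]
0.04 [(39, [163, 161, 161]), (42, [164, 163, 162]), (40, [148, 149, 147])]
0.05 [(40, [161, 163, 160]), (41, [163, 163, 160]), (41, [161, 165, 161])]
0.062 [(33, [91, 98, 98]), (31, [89, 94, 93]), (31, [91, 95, 95])]
0.07 [(32, [94, 99, 99]), (31, [93, 98, 95]), (35, [92, 98, 98])]
0.1 [(30, [93, 97, 97]), (32, [93, 99, 99]), (30, [93, 97, 96])]
tape_roll [(array([384.,  94., 435., 137.]), 0.47), (array([222., 138., 240., 156.]), 0.46)]
gauge_block [(array([276., 130., 302., 145.]), 0.77)]
lid_tab [(array([221., 139., 240., 157.]), 0.7), (array([235., 153., 277., 199.]), 0.59)]
tray [(array([184., 226., 227., 270.]), 0.84), (array([ 78., 258., 124., 306.]), 0.78)]
```

The lid covers the pocket, level at 39.5 mm with its tab at y = 0. The tape roll and gauge block are where they were.

```bash
python3 -c "
from bench import robot
print(robot.close_job())"
```

```text
the job is handed in; nothing more can be done
None
```

I loaded the tray: it was pressed level on the pocket floor with the lid right back, then the lid was slid fully shut to its stop, and the job was handed in at about 22 s. The first press (about 43 N through the fingertips) failed because the tray wasn't far enough in. I pushed it further in and the second press seated it. The tape roll and gauge block did not move; I did not re-measure the other bystanders.

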